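# Sort the parts tins: keep the loaded one, return the empties through the flap

## Robot

A 6-joint arm with a two-finger parallel gripper is mounted at the origin on a cart in front of the work surface, level with it; the furniture and walls round the work are solid. World frame = base frame: x ahead of the robot, y to its left, z up, the work surface at z = 0. Lengths are in m, angles in rad, forces in N, time in s.
With the tool pointing down it reaches from about 0.35 to 1 m from the base axis. Payload 7.1 kg.
Tool frame: the origin (TCP) lies between the finger pads; the fingertips stand 19 mm ahead of it and the grasp point (between the pads) is the TCP (bot.tcp_to_tips is the distance from the TCP to the fingertips, in m); z points along the fingers, y is the direction in which the jaws open and shut (so a half turn about z gives the same grasp; the last joint's range is limited). The gripper opens to 85 mm and grips with 20 to 120 N. Pads are 22 mm wide; open, the fingers measure 114 mm over their backs; the gripper's body (76 mm by 85 mm) begins 54 mm behind the grasp point. The pads swing forward as they close: fully open they stand 13 mm farther back than shut.
Start: joints at [1.18, 0.423, 1.63, -0, 1.089, -0.019], TCP at [0.227, 0.582, 0.25] pointing down, gripper open.
Joint ranges: [-3, 3], [-0.9, 2.11], [0.09, 2.58], [-1.31, 4.45], [0.11, 2.69], [-2.54, 2.54]. Speed limits (rad/s): [2.39, 2.39, 3.01, 3.14, 3.14, 3.14].

## Interface

Orientations are given as a unit quaternion [x, y, z, w].
In Python, from plant import bot gives the robot as it stands.
- The arm moves only by the tool arm_command, never from a script. Its argument "rows" is a list of rows, each a list of 7 numbers: the shift along the tool's x, y, z in m, then the turn, a rotation vector about the tool's x, y, z in rad, then the opening in per cent of the stroke, from 0 (shut) to 100 (fully open). In form: [[tx, ty, tz, ax, ay, az, jaw], ...]. A call has 1 to 20 rows; each row shifts and turns the commanded pose from where the row before left it, along the tool's axes as they then stand; what a row does not reach is not made up. A row lasts 1/12 s, in which the tool goes at most 41.7 mm and 7.16 degrees, less where a joint would pass 70% of its speed; a pose out of reach is approached as far as the arm can. A call with a gripper value outside its range is refused whole. The fingers move at their own pace and stop on an object; "grip_force" is the grip in N (left out, the last holds). Time passes only in rows, so rows that do not move let the fingers close. It gives the time, the measured TCP pose, the force and the opening at its end, in the units of the state.
- bot.read_state(): the state, without advancing time (a new reading comes with each control period).
- bot.grab_frame(name): name is "scene" or "top"; returns the picture (420x560x3 uint8, red, green, blue); there is no depth.
- bot.get_calibration(name): a dict with "fovy" (degrees; the focal length in pixels is half the picture's height over the tangent of half this angle, whatever the lens; pixels are square), "cx", "cy" (the principal point, pixels), "k1" (the pictures are not rectified: a ray, as slopes to the right and down, at radius r is drawn at 1 + k1 r^2 times it, then the intrinsics apply), "origin" and "orientation" of the camera in the world. Camera axes: x right, y down, z forward; pixel columns grow to the right and rows downward; lengths in m; the calibration is good to about 2 mm. A picture is of the moment at which its call begins. get_calibration takes no time and is no camera call.
- bot.close_job(): hands the job in, once; it reports no verdict.
Trained networks look in the newest picture that a camera, given by its name, has taken for a name from the list of things; names that differ only in an ending like _2 or _b are one class to them, and where a whole thing is asked for, a point or a joint stands for the part that bears it (a point fixed in the world has none). Each returns a list of dicts, best first, with "conf" (0 to 1); they miss things now and then, are a little off and sometimes report something else, mostly with a low value. They report only what shows in the picture. A call takes as long as a camera call. They do not tell look-alikes from the thing itself.
- bot.look_for(target, camera): "position" ([x, y, z] in m, in the coordinates of the camera as it stood for that picture, good to about 4 mm: the middle of the surface that is visible of it).
- bot.silhouettes(target, camera): "mask" (420x560 bool, what is visible of it).
The state is a dict: "t": time; "joint_pos": joint angles; "qvel": joint speeds; "joint_torque": joint torques, N m; "position": TCP position; "orientation": TCP orientation; "contact_force": force on the tool from outside, world axes, zero at the start; "moment": the same for the moment, N m; "width": finger opening in m.
Only numpy, scipy, OpenCV 4.12 (cv2) and the standard library are available. Lean on these libraries where they do the work, as an engineer would, in place of code of your own. Each camera call takes 0.05 s, during which the arm holds its last target. There are 200 camera calls.

## Task

The closed parts tins on the bench all look alike, but one still has parts in it and is clearly heavier: lift them to find it, and set it down inside the empty blue bin. Set each empty tin on the shelf of the green returns box and push it through the orange flap, so that all of them end up wholly inside and the flap hangs shut again. Leave the tools lying about where they are; the box cannot be emptied by hand, so be sure of a tin before you push it in.

Things in the scene. Friction and masses are not known exactly. Their poses are not given: they have to be found in the camera images.
- tin_a_center (a point): closed square parts tin, 58 x 58 mm and 74 mm tall, bare metal with a blue lid that is fixed shut; may be absent. All tins look the same: one of those present is loaded and weighs about 0.65 kg (0.55 to 0.75), the others are empty and weigh about 0.16 kg (0.13 to 0.19); which is which changes from start to start. This point is the tin's centre, 37 mm above its base; z points to its lid, x and y are square to its sides
- tin_b_center (a point): closed square parts tin, 58 x 58 mm and 74 mm tall, bare metal with a blue lid that is fixed shut; may be absent. All tins look the same: one of those present is loaded and weighs about 0.65 kg (0.55 to 0.75), the others are empty and weigh about 0.16 kg (0.13 to 0.19); which is which changes from start to start. This point is the tin's centre, 37 mm above its base; z points to its lid, x and y are square to its sides
- tin_c_center (a point): closed square parts tin, 58 x 58 mm and 74 mm tall, bare metal with a blue lid that is fixed shut; may be absent. All tins look the same: one of those present is loaded and weighs about 0.65 kg (0.55 to 0.75), the others are empty and weigh about 0.16 kg (0.13 to 0.19); which is which changes from start to start. This point is the tin's centre, 37 mm above its base; z points to its lid, x and y are square to its sides
- tin_d_center (a point): closed square parts tin, 58 x 58 mm and 74 mm tall, bare metal with a blue lid that is fixed shut; may be absent. All tins look the same: one of those present is loaded and weighs about 0.65 kg (0.55 to 0.75), the others are empty and weigh about 0.16 kg (0.13 to 0.19); which is which changes from start to start. This point is the tin's centre, 37 mm above its base; z points to its lid, x and y are square to its sides
- tin_e_center (a point): closed square parts tin, 58 x 58 mm and 74 mm tall, bare metal with a blue lid that is fixed shut; may be absent. All tins look the same: one of those present is loaded and weighs about 0.65 kg (0.55 to 0.75), the others are empty and weigh about 0.16 kg (0.13 to 0.19); which is which changes from start to start. This point is the tin's centre, 37 mm above its base; z points to its lid, x and y are square to its sides
- tin_f_center (a point): closed square parts tin, 58 x 58 mm and 74 mm tall, bare metal with a blue lid that is fixed shut; may be absent. All tins look the same: one of those present is loaded and weighs about 0.65 kg (0.55 to 0.75), the others are empty and weigh about 0.16 kg (0.13 to 0.19); which is which changes from start to start. This point is the tin's centre, 37 mm above its base; z points to its lid, x and y are square to its sides
- returns_box: green sheet-metal returns box fixed to the bench, 122 mm wide, 230 mm tall, 296 mm deep, clear roof. Origin on the bench below the middle of its doorway; x points into the box, z up. Doorway 110 mm wide, from 100 to 218 mm above the bench. Right behind it a slippery chute drops away at 45 degrees: a tin whose centre is past the doorway tips over the edge and slides in by itself
- shelf (a point): middle of the top of the returns box's flat metal loading shelf, 100 mm above the bench, 140 mm wide, 160 mm long, ending at the doorway (80 mm from this point along x); x points to the doorway
- flap (a joint): orange flap, 112 mm long and 104 mm wide, that closes the doorway; hung from a rod across its top, 220 mm above the bench, its lower edge 4 mm above the shelf. 0 = hanging shut, grows as its lower edge swings into the box (rad, to 1.45); it does not swing outward. Light (50 g), no spring: it falls shut by its own weight once nothing holds it up
- keep_bin: empty blue open-front stacking bin fixed to the bench, 146 (x) x 106 (y) x 72 mm tall, walls 70 mm high at the sides and back (+x), 29 mm at the front (-x); origin under its centre, z up; inside 130 x 84 mm clear, floor 2 mm above the bench
- pliers_red: red-handled pliers, 52 x 184 x 16 mm, lying on the bench: leave alone; origin under its centre
- tape_measure: yellow tape measure, 36 x 80 x 60 mm, standing on the bench: leave alone; origin under its centre
- driver_green: green-handled screwdriver, 30 x 228 x 29 mm, lying on the bench: leave alone; origin under its centre
Things that resemble listed ones, but are neither listed nor needed, are in the scene too. Leave any purple or yellow look-alike of the part that bears tin_d_center alone.

How it is judged:
By the outcome, as a careful person would: the job done as asked, in the order asked, and still so for the second after the job is handed in, with the robot touching nothing.
Of tin_a, tin_c only 1 to 1 are there at a start; the rules pass over those that are not, and their reading is None.
Of tin_b, tin_d only 1 to 1 are there at a start; the rules pass over those that are not, and their reading is None.
Of tin_e, tin_f only 1 to 2 are there at a start; the rules pass over those that are not, and their reading is None.
At some moment in a run one of tin_a, tin_b, tin_c, tin_d, tin_e, tin_f may be knocked a few centimetres aside while the robot is not near it.
Once in a run the grip may slacken for a moment while it holds something.
It also fails if it takes over 210 s, if anything falls off the work surface, if the arm or the gripper's body presses on something with over 40 N, if the wrist force passes 120 N, or if a joint passes its speed limit or range.

## Working session

There is one attempt and no reset: what is moved stays moved. The work goes in short steps, Python scripts to look and compute and a tool call to move; the robot and the scene stay as the last step left them, time stands still between calls to the robot, and variables do not carry over. Pictures are saved under pics/ and viewed, about 12 in all and at most 16, crops included, and the job is handed in when it is done.

Besides the shell and the picture viewer there is one more tool, called after ">>>" in YAML: its name, and indented under it one key for each argument. arm_command: Moves the arm, as the interface text tells. Its arguments: {"type":"object","properties":{"rows":{"type":"array","items":{"type":"array","items":{"type":"number"}}},"grip_force":{"type":"number"}},"required":["rows"]}

```bash
mkdir -p pics; ls
python3 - <<'E'
from plant import bot
import cv2,numpy as np
for c in("scene","top"):
    cv2.imwrite(f"pics/{c}0.png",bot.grab_frame(c)[:,:,::-1]); print(c,bot.get_calibration(c))
print(bot.read_state())
for c in("scene","top"):
    k=bot.get_calibration(c)
    from scipy.spatial.transform import Rotation as R
    for n in("tin_a_center","returns_box","keep_bin","flap","pliers_red","tape_measure","driver_green"):
        for d in bot.look_for(n,c):
            p=np.array(k["origin"])+R.from_quat(k["orientation"]).apply(d["position"])
            print(c,n,round(d["conf"],2),p.round(3))
E
```

```text
pics
scene {'fovy': 49.66688561588104, 'cx': 283.3565515992465, 'cy': 213.4233265243159, 'k1': -0.07511182724222762, 'origin': array([-0.29433461, -0.58700343,  1.37573335]), 'orientation': array([ 0.83854514, -0.4212032 ,  0.15017271, -0.31125242])}
top {'fovy': 53.78569380056485, 'cx': 282.6300125742511, 'cy': 216.35494277313, 'k1': 0.02254643841132466, 'origin': array([0.30995655, 0.06758779, 1.37236696]), 'orientation': array([-0.66370691,  0.74077997, -0.07889841,  0.06718045])}
{'t': 0.1, 'joint_pos': array([ 1.18001210e+00,  4.23813330e-01,  1.63059708e+00,  6.29611356e-06,
        1.08862174e+00, -1.89888660e-02]), 'qvel': array([ 8.55468075e-04, -1.24039446e-03, -1.40252686e-03, -3.63462899e-04,
        1.39642769e-05,  2.41754590e-04]), 'joint_torque': array([ 1.38851833e-04, -5.58426011e+01, -2.82442224e+01, -1.05432514e-04,
        3.05046291e-03, -2.80161788e-05]), 'position': array([0.22684526, 0.58187759, 0.24959936]), 'orientation': array([ 1.84830210e-01,  9.82770205e-01, -7.04124485e-04, -1.49166453e-04]), 'contact_force': array([ 0.06526764, -0.13353311,  0.6246857
[... 245 characters left out ...]
 [0.414 0.109 0.065]
scene keep_bin 0.59 [ 0.514 -0.408  0.007]
scene flap 0.83 [ 0.631 -0.074  0.171]
scene pliers_red 0.67 [ 0.698 -0.393  0.014]
scene tape_measure 0.63 [0.736 0.099 0.04 ]
scene tape_measure 0.48 [0.416 0.381 0.065]
scene driver_green 0.54 [0.578 0.563 0.024]
top tin_a_center 0.55 [0.556 0.123 0.076]
top returns_box 0.83 [ 0.689 -0.072  0.231]
top keep_bin 0.97 [ 0.501 -0.424  0.006]
top flap 0.68 [ 0.63  -0.065  0.176]
top pliers_red 0.96 [ 0.702 -0.395  0.011]
top pliers_red 0.16 [ 0.688 -0.068  0.229]
top tape_measure 0.64 [ 0.626 -0.066  0.178]
top tape_measure 0.54 [0.737 0.105 0.051]
top driver_green 0.73 [0.581 0.567 0.018]
top driver_green 0.16 [0.557 0.12  0.074]
```

View pics/scene0.png

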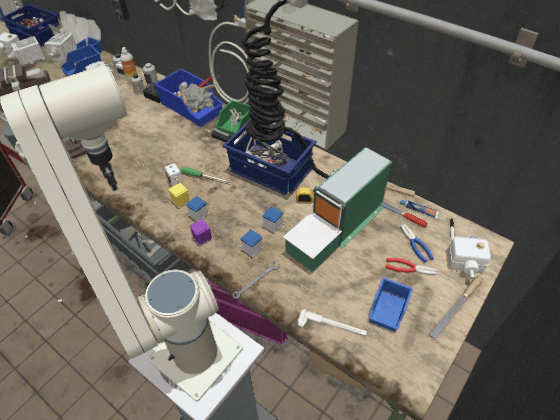

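View pics/top0.png

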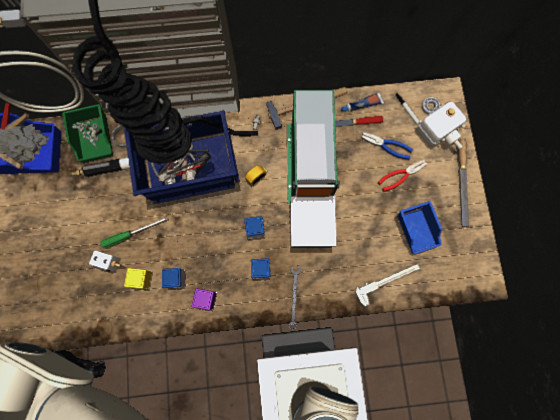

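Tin candidates (top picture): blue lids at (254,227), (261,268) and (172,278). Yellow (135,278) and purple (203,299) are look-alikes to leave alone. The large navy crate and blue bins at the back are not the keep bin, which is at (420,228). Next I'll measure these and make a close crop.

```bash
cat > h.py <<'E'
from plant import bot
import cv2,numpy as np
from scipy.spatial.transform import Rotation as R
def ray(cam,px):
    k=bot.get_calibration(cam);f=210/np.tan(np.radians(k["fovy"]/2))
    K=np.array([[f,0,k["cx"]],[0,f,k["cy"]],[0,0,1]])
    q=cv2.undistortPoints(np.array(px,float).reshape(-1,1,2),K,np.array([k["k1"],0,0,0]))[:,0]
    return np.array(k["origin"]),R.from_quat(k["orientation"]).apply(np.c_[q,np.ones(len(q))])
def onz(cam,px,z):
    o,d=ray(cam,px); return (o+d*((z-o[2])/d[:,2])[:,None])[:,:2]
def lids(img,cam="top",z=.074):
    h=cv2.cvtColor(img,cv2.COLOR_RGB2HSV)
    m=cv2.inRange(h,(100,110,60),(118,255,255))
    cs,_=cv2.findContours(cv2.morphologyEx(m,cv2.MORPH_OPEN,np.ones((3,3))),cv2.RETR_EXTERNAL,cv2.CHAIN_APPROX_NONE)
    out=[]
    for c in cs:
        if 120<cv2.contourArea(c)<700:
            w=onz(cam,c[:,0],z).astype(np.float32)
            (x,y),s,a=cv2.minAreaRect(w); px=c[:,0].mean(0)
            out.append((px.round(0),round(x,4),round(y,4),np.round(s,3),round((a+45)%90-45,1)))
    return out
E
python3 - <<'E'
from h import *
im=cv2.imread("pics/top0.png")[:,:,::-1].copy()
for l in lids(im): print(l)
for n,z in(("keep_bin",.07),("pliers_red",.01)):
    for s in bot.silhouettes(n,"top")[:1]:
        c=max(cv2.findContours(s["mask"].astype(np.uint8),0,1)[0],key=cv2.contourArea)
        print(n,s["conf"],cv2.minAreaRect(onz("top",c[:,0],z).astype(np.float32)))
a=cv2.resize(im[210:310,80:280],None,fx=4,fy=4,interpolation=2)
b=cv2.resize(im[80:250,280:450],None,fx=3.5,fy=3.5,interpolation=2)
cv2.imwrite("pics/c1.png",a[:,:,::-1]);cv2.imwrite("pics/c2.png",b[:,:,::-1])
E
```

```text
(array([171., 277.]), 0.427, 0.3957, array([0.055, 0.056]), -2.8)
(array([260., 268.]), 0.4254, 0.1191, array([0.056, 0.056]), -5.4)
(array([254., 226.]), 0.5608, 0.1255, array([0.057, 0.056]), 2.2)
(array([145., 181.]), 0.7697, 0.4489, array([0.118, 0.116]), 5.7)
(array([ 43., 151.]), 0.8943, 0.8011, array([0.091, 0.149]), -4.8)
keep_bin 0.8 ((0.49932536482810974, -0.4063226580619812), (0.14881066977977753, 0.12594106793403625), 11.159222602844238)
pliers_red 0.61 ((0.6958512663841248, -0.39713340997695923), (0.05412659794092178, 0.17816299200057983), 20.514686584472656)
```

View pics/c1.png

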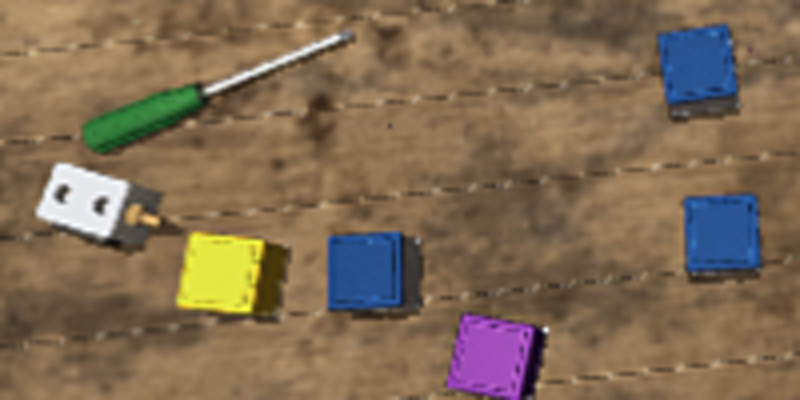

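View pics/c2.png

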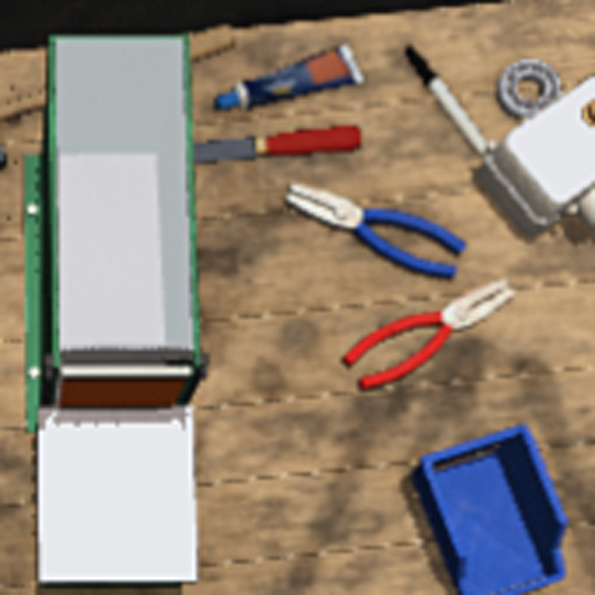

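The crop confirms three blue-lidded tins on the left, with yellow and purple decoys beside them. c2 shows the shelf corners at full-image px (291,199), (335,199), (291,246), (336,245), and the keep bin with its low front toward the robot.

Run:
```python
from h import *
im=cv2.imread("pics/top0.png")[:,:,::-1].copy()
f=lambda l:np.array(l)/3.5+[280,80]
h=cv2.cvtColor(im,cv2.COLOR_RGB2HSV); 
print(h[225,310],h[240,300],h[228,425],h[225,375])
m=((h[:,:,1]<25)&(h[:,:,2]>200)).astype(np.uint8); m[:204]=0; m[260:]=0;m[:,:285]=0;m[:,340:]=0
c=max(cv2.findContours(m,0,1)[0],key=cv2.contourArea); r=cv2.minAreaRect(onz("top",c[:,0],.1).astype(np.float32)); print("shelf",r,cv2.boxPoints(r))
print("shelf corners",onz("top",f([(40,418),(193,418),(38,581),(196,579)]),.1))
print("roof corners",onz("top",f([(50,38),(188,38),(200,360),(47,360)]),.23))
m=cv2.inRange(h,(100,110,40),(125,255,255)); m[:,:390]=0;m[:190]=0;m[270:]=0;m[:,450:]=0
c=max(cv2.findContours(m,0,1)[0],key=cv2.contourArea)
print("bin hull",[(tuple(p[0]),onz("top",p[0],.07)[0].round(3),onz("top",p[0],0.03)[0].round(3)) for p in cv2.approxPolyDP(c,2,True)])
cv2.imwrite("pics/c3.png",cv2.resize(im[195:260,390:450],None,fx=9,fy=9,interpolation=2)[:,:,::-1])
s=cv2.imread("pics/scene0.png"); cv2.imwrite("pics/c4.png",cv2.resize(s[140:340,270:430],None,fx=3,fy=3,interpolation=2))
```

```text
[108   5 235] [114   5 235] [111 179 185] [ 15  90 116]
shelf ((0.5400109887123108, -0.060133785009384155), (0.13802818953990936, 0.13054023683071136), 83.7461929321289) [[ 0.46761137 -0.12162712]
 [ 0.59737474 -0.13584726]
 [ 0.6124106   0.00135955]
 [ 0.48264724  0.01557969]]
shelf corners [[ 0.62698673 -0.0021841 ]
 [ 0.61191755 -0.13987796]
 [ 0.4796324   0.0165533 ]
 [ 0.4661682  -0.12255017]]
roof corners [[ 0.92772896 -0.04197889]
 [ 0.91489864 -0.15981773]
 [ 0.62900592 -0.13102908]
 [ 0.64264191 -0.00635614]]
bin hull [((np.int32(430), np.int32(202)), array([ 0.577, -0.448]), array([ 0.585, -0.464])), ((np.int32(401), np.int32(210)), array([ 0.561, -0.351]), array([ 0.569, -0.364])), ((np.int32(398), np.int32(215)), array([ 0.546, -0.339]), array([ 0.553, -0.351])), ((np.int32(413), np.int32(253)), array([ 0.42 , -0.365]), array([ 0.423, -0.378])), ((np.int32(440), np.int32(244)), array([ 0.439, -0.455]), array([ 0.443, -0.471])), ((np.int32(441), np.int32(227)), array([ 0.492, -0.468]), array([ 0.498, -0.485]))]
```

View pics/c3.png

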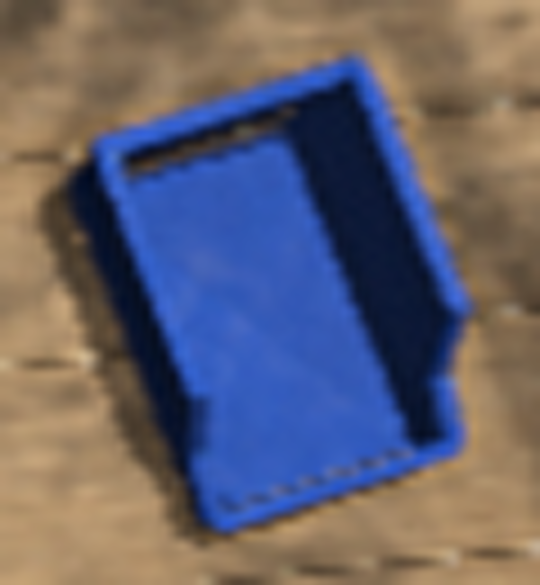

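View pics/c4.png

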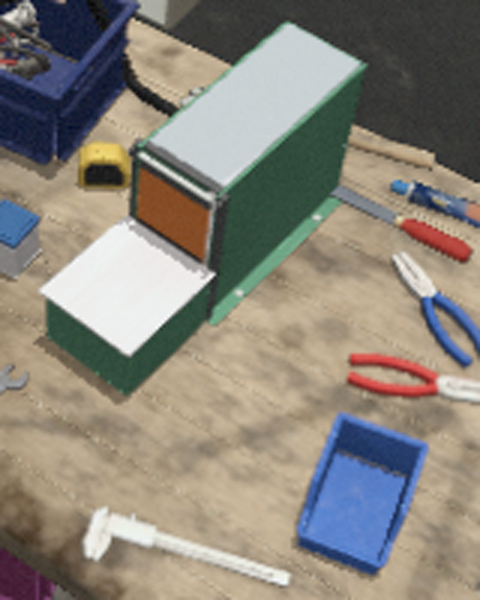

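Choosing the three blue-lidded tins, lifting tin (0.427, 0.396) first. Writing a planner that converts world targets into tool shifts and turns.

```bash
cat >> h.py <<'E'
def quat(phi,tilt=0,az=0):
    """jaw axis y at angle phi (deg, world); tilt>0 leans fingers toward azimuth az"""
    p=np.radians(phi); r=R.from_matrix(np.c_[[-np.sin(p),np.cos(p),0],[np.cos(p),np.sin(p),0],[0,0,-1]])
    a=np.radians(az); ax=np.array([-np.sin(a),np.cos(a),0])
    return R.from_rotvec(-np.radians(tilt)*ax)*r
def plan(*wps,start=None):
    """wps: (x,y,z,Rotation). prints tool-frame totals per leg; translation in the frame at leg's start, turn after"""
    if start is None:
        s=bot.read_state(); p,r=s["position"],R.from_quat(s["orientation"])
        print("t",round(s["t"],2),"p",p.round(4),"w",round(s["width"],4),"F",s["contact_force"].round(1))
    else: p,r=np.array(start[:3]),start[3]
    for w in wps:
        q=np.array(w[:3]); d=r.inv().apply(q-p); v=(r.inv()*w[3]).as_rotvec()
        print(w[:3],"shift",d.round(4),"turn",v.round(4),"rows>=",int(np.ceil(max(np.linalg.norm(d)/.0417,np.degrees(np.linalg.norm(v))/7.16))),"| shift if turned first",w[3].inv().apply(q-p).round(4)); p,r=q,w[3]
E
python3 - <<'E'
from h import *
q=quat(-2.8); plan((.427,.396,.25,q),(.427,.396,.045,q),(.427,.396,.145,q))
E
```

```text
t 0.9 p [0.227  0.5823 0.2503] w 0.0856 F [-0.1  0.3 -0.2]
(0.427, 0.396, 0.25) shift [-0.254  -0.1009  0.0003] turn [-0.      0.      1.2479] rows>= 10 | shift if turned first [-0.1763  0.2089  0.0003]
(0.427, 0.396, 0.045) shift [0.    0.    0.205] turn [0. 0. 0.] rows>= 5 | shift if turned first [0.    0.    0.205]
(0.427, 0.396, 0.145) shift [ 0.   0.  -0.1] turn [0. 0. 0.] rows>= 3 | shift if turned first [ 0.   0.  -0.1]
```

>>> arm_command:
  rows:
    - [-0.0318, -0.0126, 0, 0, 0, 0, 100]
    - [-0.0318, -0.0126, 0, 0, 0, 0, 100]
    - [-0.0318, -0.0126, 0, 0, 0, 0, 100]
    - [-0.0318, -0.0126, 0, 0, 0, 0, 100]
    - [-0.0318, -0.0126, 0, 0, 0, 0, 100]
    - [-0.0318, -0.0126, 0, 0, 0, 0, 100]
    - [-0.0318, -0.0126, 0, 0, 0, 0, 100]
    - [-0.0318, -0.0126, 0, 0, 0, 0, 100]
    - [0, 0, 0, 0, 0, 0.104, 100]
    - [0, 0, 0, 0, 0, 0.104, 100]
    - [0, 0, 0, 0, 0, 0.104, 100]
    - [0, 0, 0, 0, 0, 0.104, 100]
    - [0, 0, 0, 0, 0, 0.104, 100]
    - [0, 0, 0, 0, 0, 0.104, 100]
    - [0, 0, 0, 0, 0, 0.104, 100]
    - [0, 0, 0, 0, 0, 0.104, 100]
    - [0, 0, 0, 0, 0, 0.104, 100]
    - [0, 0, 0, 0, 0, 0.104, 100]
    - [0, 0, 0, 0, 0, 0.104, 100]
    - [0, 0, 0, 0, 0, 0.104, 100]
  grip_force: 40

```text
t: 2.57
position: [0.4275, 0.396, 0.2504]
orientation: [0.726, 0.688, 0.0, 0.0]
contact_force: [0.1, 0.8, -0.2]
width: 0.0854
```

Run:
```python
from h import *
for l in lids(bot.grab_frame("top"))+lids(bot.grab_frame("scene"),"scene"): print(l)
q=quat(-2.8); plan((.427,.396,.25,q),(.427,.396,.045,q))
```

```text
(array([174., 275.]), 0.4284, 0.3927, array([0.043, 0.053]), -3.3)
(array([260., 268.]), 0.4254, 0.1191, array([0.056, 0.056]), -5.4)
(array([254., 226.]), 0.5608, 0.1255, array([0.057, 0.056]), 2.2)
(array([145., 180.]), 0.7697, 0.449, array([0.118, 0.116]), 5.7)
(array([ 43., 151.]), 0.8943, 0.8011, array([0.091, 0.149]), -4.8)
(array([251., 238.]), 0.4223, 0.1147, array([0.056, 0.057]), -2.6)
(array([272., 214.]), 0.5576, 0.1212, array([0.057, 0.056]), 3.9)
(array([196., 204.]), 0.4234, 0.3912, array([0.061, 0.056]), -2.4)
(array([208., 111.]), 0.8895, 0.7559, array([0.228, 0.107]), 10.7)
(array([183.,  79.]), 0.9928, 1.0495, array([0.184, 0.149]), -4.6)
(array([83., 54.]), 0.887, 1.7203, array([0.305, 0.198]), 41.8)
t 2.67 p [0.4274 0.396  0.2504] w 0.0853 F [-0.  -0.5 -0.5]
(0.427, 0.396, 0.25) shift [ 0.     -0.0004  0.0004] turn [ 0.     -0.     -0.0012] rows>= 1 | shift if turned first [ 0.     -0.0004  0.0004]
(0.427, 0.396, 0.045) shift [0.    0.    0.205] turn [0. 0. 0.] rows>= 5 | shift if turned first [0.    0.    0.205]
```

>>> arm_command:
  rows:
    - [0.002, -0.002, 0.035, 0, 0, 0, 100]
    - [0, 0, 0.035, 0, 0, 0, 100]
    - [0, 0, 0.035, 0, 0, 0, 100]
    - [0, 0, 0.035, 0, 0, 0, 100]
    - [0, 0, 0.03, 0, 0, 0, 100]
    - [0, 0, 0.02, 0, 0, 0, 100]
    - [0, 0, 0.015, 0, 0, 0, 100]
    - [0, 0, 0, 0, 0, 0, 0]
    - [0, 0, 0, 0, 0, 0, 0]
    - [0, 0, 0, 0, 0, 0, 0]
    - [0, 0, 0, 0, 0, 0, 0]
    - [0, 0, 0, 0, 0, 0, 0]
    - [0, 0, 0, 0, 0, 0, 0]
    - [0, 0, 0, 0, 0, 0, 0]
    - [0, 0, 0, 0, 0, 0, 0]

```text
t: 3.92
position: [0.4256, 0.3982, 0.0461]
orientation: [0.724, 0.69, 0.0, 0.0]
contact_force: [-2.1, -2.1, 4.9]
width: 0.0577
```

>>> arm_command:
  rows:
    - [0, 0, -0.02, 0, 0, 0, 0]
    - [0, 0, -0.02, 0, 0, 0, 0]
    - [0, 0, -0.01, 0, 0, 0, 0]
    - [0, 0, 0, 0, 0, 0, 0]
    - [0, 0, 0, 0, 0, 0, 0]
    - [0, 0, 0, 0, 0, 0, 0]

```text
t: 4.42
position: [0.4249, 0.3975, 0.0943]
orientation: [0.724, 0.69, -0.001, -0.0]
contact_force: [-0.2, -0.1, -6.9]
width: 0.0578
```

Reads about 0.7 kg; confirm, then plan the route to the bin.

Run:
```python
from h import *
F=[]
for i in range(6): bot.grab_frame("top"); F.append(bot.read_state()["contact_force"][2])
print(np.round(F,1),np.mean(F))
q=quat(-2.8);b=quat(10.4)
plan((.425,.397,.25,q),(.501,-.412,.25,b),(.501,-.412,.048,b))
q=bot.read_state();print(q["joint_pos"].round(2))
```

```text
[-6.6 -6.1 -5.4 -6.  -5.5 -6.7] -6.068413318680424
t 4.72 p [0.4253 0.3978 0.0947] w 0.0575 F [-0.1 -0.5 -6.7]
(0.425, 0.397, 0.25) shift [-0.001  -0.0003 -0.1553] turn [-0.0008  0.0008 -0.0001] rows>= 4 | shift if turned first [-0.0008 -0.0002 -0.1553]
(0.501, -0.412, 0.25) shift [-0.8043  0.1154  0.    ] turn [ 0.      0.     -0.2304] rows>= 20 | shift if turned first [-0.8094 -0.0713  0.    ]
(0.501, -0.412, 0.048) shift [0.    0.    0.202] turn [0. 0. 0.] rows>= 5 | shift if turned first [0.    0.    0.202]
[0.73 0.58 1.81 0.   0.75 0.78]
```

Loaded, about 0.62 kg. Carry it to the bin.

>>> arm_command:
  rows:
    - [0, 0, -0.03, 0, 0, 0, 0]
    - [0, 0, -0.035, 0, 0, 0, 0]
    - [0, 0, -0.035, 0, 0, 0, 0]
    - [0, 0, -0.035, 0, 0, 0, 0]
    - [0, 0, -0.02, 0, 0, 0, 0]
    - [-0.02, 0.003, 0, 0, 0, 0, 0]
    - [-0.0322, 0.0046, 0, 0, 0, 0, 0]
    - [-0.0322, 0.0046, 0, 0, 0, 0, 0]
    - [-0.0322, 0.0046, 0, 0, 0, 0, 0]
    - [-0.0322, 0.0046, 0, 0, 0, 0, 0]
    - [-0.0322, 0.0046, 0, 0, 0, 0, 0]
    - [-0.0322, 0.0046, 0, 0, 0, 0, 0]
    - [-0.0322, 0.0046, 0, 0, 0, 0, 0]
    - [-0.0322, 0.0046, 0, 0, 0, 0, 0]
    - [-0.0322, 0.0046, 0, 0, 0, 0, 0]
    - [-0.0322, 0.0046, 0, 0, 0, 0, 0]
    - [-0.0322, 0.0046, 0, 0, 0, 0, 0]
  grip_force: 60

```text
t: 6.13
position: [0.4603, 0.0201, 0.2503]
orientation: [0.724, 0.69, 0.0, -0.0]
contact_force: [1.1, -0.2, -7.3]
width: 0.0575
```

>>> arm_command:
  rows:
    - [-0.0322, 0.0046, 0, 0, 0, 0, 0]
    - [-0.0322, 0.0046, 0, 0, 0, 0, 0]
    - [-0.0322, 0.0046, 0, 0, 0, 0, 0]
    - [-0.0322, 0.0046, 0, 0, 0, 0, 0]
    - [-0.0322, 0.0046, 0, 0, 0, 0, 0]
    - [-0.0322, 0.0046, 0, 0, 0, 0, 0]
    - [-0.0322, 0.0046, 0, 0, 0, 0, 0]
    - [-0.0322, 0.0046, 0, 0, 0, 0, 0]
    - [-0.0322, 0.0046, 0, 0, 0, 0, 0]
    - [-0.0322, 0.0046, 0, 0, 0, 0, 0]
    - [-0.0322, 0.0046, 0, 0, 0, 0, 0]
    - [-0.0322, 0.0046, 0, 0, 0, 0, 0]
    - [-0.0322, 0.0046, 0, 0, 0, 0, 0]
    - [-0.01, 0.0016, 0, 0, 0, -0.077, 0]
    - [0, 0, 0, 0, 0, -0.077, 0]
    - [0, 0, 0, 0, 0, -0.077, 0]
    - [0, 0, 0, 0, 0, 0, 0]

```text
t: 7.55
position: [0.5005, -0.4095, 0.2494]
orientation: [0.639, 0.769, 0.0, -0.001]
contact_force: [-0.6, 0.1, -6.4]
width: 0.0573
```

Run:
```python
from h import *
b=quat(10.4)
plan((.501,-.412,.25,b),(.501,-.412,.048,b))
im=bot.grab_frame("scene")
for l in lids(im,"scene")+lids(bot.grab_frame("top")): print(l)
cv2.imwrite("pics/s2.png",cv2.resize(im[130:370,270:530],None,fx=2.4,fy=2.4)[:,:,::-1])
```

```text
t 7.55 p [ 0.5005 -0.4095  0.2494] w 0.0573 F [-0.6  0.1 -6.4]
(0.501, -0.412, 0.25) shift [-0.0025  0.     -0.0006] turn [-0.001  -0.0013  0.0025] rows>= 1 | shift if turned first [-0.0025  0.     -0.0006]
(0.501, -0.412, 0.048) shift [0.    0.    0.202] turn [0. 0. 0.] rows>= 5 | shift if turned first [0.    0.    0.202]
(array([251., 238.]), 0.4223, 0.1147, array([0.056, 0.057]), -2.6)
(array([272., 214.]), 0.5576, 0.1212, array([0.057, 0.056]), 3.9)
(array([260., 268.]), 0.4254, 0.1191, array([0.056, 0.056]), -5.4)
(array([254., 226.]), 0.5608, 0.1255, array([0.057, 0.056]), 2.2)
(array([145., 181.]), 0.7697, 0.449, array([0.118, 0.116]), 5.7)
(array([ 43., 151.]), 0.8943, 0.8011, array([0.091, 0.149]), -4.8)
```

View pics/s2.png

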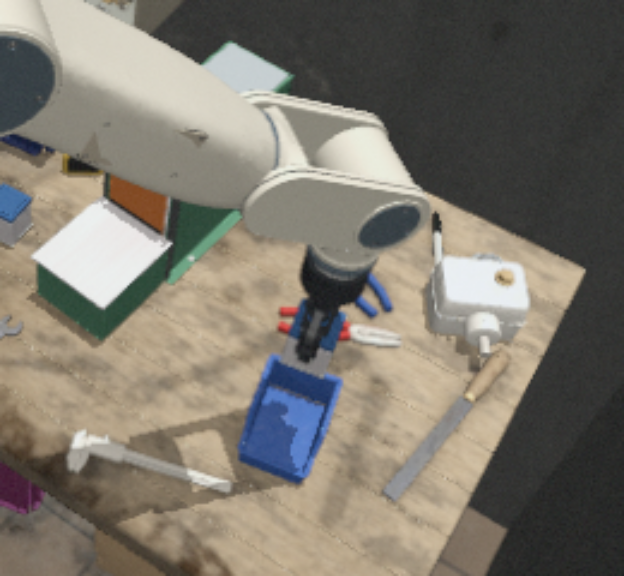

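>>> arm_command:
  rows:
    - [-0.0025, 0, 0.03, 0, 0, 0, 0]
    - [-0.002, 0, 0.035, 0, 0, 0, 0]
    - [0, 0, 0.035, 0, 0, 0, 0]
    - [0, 0, 0.03, 0, 0, 0, 0]
    - [0, 0, 0.025, 0, 0, 0, 0]
    - [0, 0, 0.02, 0, 0, 0, 0]
    - [0, 0, 0.015, 0, 0, 0, 0]
    - [0, 0, 0.01, 0, 0, 0, 0]
    - [0, 0, 0, 0, 0, 0, 0]
    - [0, 0, 0, 0, 0, 0, 0]

```text
t: 8.48
position: [0.5025, -0.4141, 0.0507]
orientation: [0.64, 0.768, 0.0, 0.001]
contact_force: [-0.2, -0.5, -4.9]
width: 0.0573
```

>>> arm_command:
  rows:
    - [0, 0, 0.002, 0, 0, 0, 0]
    - [0, 0, 0, 0, 0, 0, 0]
    - [0, 0, 0, 0, 0, 0, 80]
    - [0, 0, 0, 0, 0, 0, 80]
    - [0, 0, 0, 0, 0, 0, 80]
    - [0, 0, 0, 0, 0, 0, 80]
    - [0, 0, 0, 0, 0, 0, 80]
    - [0, 0, -0.01, 0, 0, 0, 80]
    - [0, 0, -0.02, 0, 0, 0, 80]
    - [0, 0, -0.03, 0, 0, 0, 80]
    - [0, 0, -0.035, 0, 0, 0, 80]
    - [0, 0, -0.035, 0, 0, 0, 80]
    - [0, 0, -0.035, 0, 0, 0, 80]
    - [0, 0, -0.035, 0, 0, 0, 80]

```text
t: 9.65
position: [0.5017, -0.4137, 0.251]
orientation: [0.64, 0.768, -0.0, 0.0]
contact_force: [1.5, -0.4, 0.6]
width: 0.0683
```

Run:
```python
from h import *
for l in lids(bot.grab_frame("top"))[:4]: print(l)
im=bot.grab_frame("scene")
for l in lids(im,"scene"): print(l)
cv2.imwrite("pics/s3.png",cv2.resize(im[200:350,330:490],None,fx=3,fy=3)[:,:,::-1])
# weigh tin at (.424,.117) on phi ~ 86: jaws along its y
q=quat(86); plan((.424,.117,.25,q),(.424,.117,.045,q))
print(bot.read_state()["joint_pos"])
```

```text
(array([260., 268.]), 0.4254, 0.1191, array([0.056, 0.056]), -5.4)
(array([254., 226.]), 0.5608, 0.1255, array([0.057, 0.056]), 2.2)
(array([145., 181.]), 0.7697, 0.4489, array([0.118, 0.116]), 5.7)
(array([ 43., 151.]), 0.8943, 0.8011, array([0.091, 0.149]), -4.8)
(array([251., 238.]), 0.4223, 0.1147, array([0.056, 0.057]), -2.6)
(array([272., 214.]), 0.5576, 0.1212, array([0.057, 0.056]), 3.9)
t 9.75 p [ 0.5045 -0.4161  0.2563] w 0.0683 F [0.5 0.3 0.4]
(0.424, 0.117, 0.25) shift [0.5389 0.0172 0.0013] turn [ 3.000e-04  1.330e-02 -1.319e+00] rows>= 13 | shift if turned first [0.1175 0.5262 0.0063]
(0.424, 0.117, 0.045) shift [0.    0.    0.205] turn [0. 0. 0.] rows>= 5 | shift if turned first [0.    0.    0.205]
[-7.07847393e-01  4.54207389e-01  1.56506703e+00 -3.33984753e-05
  1.10994380e+00 -8.89815800e-01]
```

View pics/s3.png

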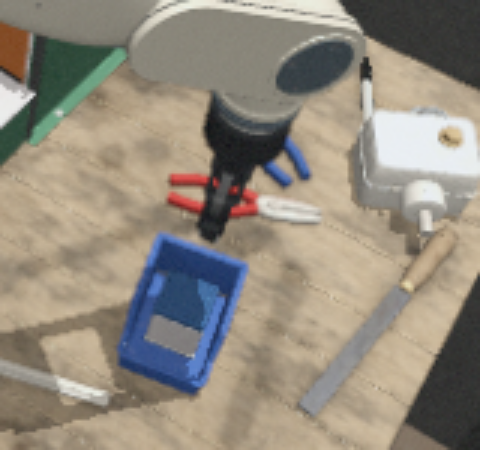

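Tin stands in the bin. Next, the nearer remaining tin: weigh it with the jaws across the shelf direction.

>>> arm_command:
  rows:
    - [0.0359, 0.0011, 0, 0, 0, 0, 100]
    - [0.0359, 0.0011, 0, 0, 0, 0, 100]
    - [0.0359, 0.0011, 0, 0, 0, 0, 100]
    - [0.0359, 0.0011, 0, 0, 0, 0, 100]
    - [0.0359, 0.0011, 0, 0, 0, 0, 100]
    - [0.0359, 0.0011, 0, 0, 0, 0, 100]
    - [0.0359, 0.0011, 0, 0, 0, 0, 100]
    - [0.0359, 0.0011, 0, 0, 0, 0, 100]
    - [0.0359, 0.0011, 0, 0, 0, 0, 100]
    - [0.0359, 0.0011, 0, 0, 0, 0, 100]
    - [0.0359, 0.0011, 0, 0, 0, 0, 100]
    - [0.0359, 0.0011, 0, 0, 0, 0, 100]
    - [0.0359, 0.0011, 0, 0, 0, 0, 100]
    - [0.0359, 0.0011, 0, 0, 0, 0, 100]
    - [0.0359, 0.0011, 0, 0, 0, 0, 100]

```text
t: 11.0
position: [0.4198, 0.1203, 0.2486]
orientation: [0.64, 0.768, 0.0, 0.0]
contact_force: [0.8, -0.2, -0.2]
width: 0.0856
```

>>> arm_command:
  rows:
    - [0, 0, 0, 0, 0, -0.11, 100]
    - [0, 0, 0, 0, 0, -0.11, 100]
    - [0, 0, 0, 0, 0, -0.11, 100]
    - [0, 0, 0, 0, 0, -0.11, 100]
    - [0, 0, 0, 0, 0, -0.11, 100]
    - [0, 0, 0, 0, 0, -0.11, 100]
    - [0, 0, 0, 0, 0, -0.11, 100]
    - [0, 0, 0, 0, 0, -0.11, 100]
    - [0, 0, 0, 0, 0, -0.11, 100]
    - [0, 0, 0, 0, 0, -0.11, 100]
    - [0, 0, 0, 0, 0, -0.11, 100]
    - [0, 0, 0, 0, 0, -0.11, 100]
    - [0, 0, 0, 0, 0, 0, 100]

```text
t: 12.08
position: [0.4204, 0.1187, 0.2484]
orientation: [0.032, 0.999, -0.0, 0.0]
contact_force: [0.2, 1.1, 0.3]
width: 0.085
```

Run:
```python
from h import *
for l in lids(bot.grab_frame("top"))[:4]: print(l)
for l in lids(bot.grab_frame("scene"),"scene"): print(l)
q=quat(86); plan((.424,.117,.25,q),(.424,.117,.045,q))
```

```text
(array([253., 223.]), 0.5683, 0.1273, array([0.051, 0.042]), -5.2)
(array([145., 181.]), 0.7697, 0.4489, array([0.118, 0.116]), 5.7)
(array([ 43., 151.]), 0.8942, 0.8011, array([0.091, 0.149]), -4.8)
(array([251., 238.]), 0.4233, 0.1149, array([0.056, 0.056]), -1.8)
(array([272., 214.]), 0.5576, 0.1212, array([0.057, 0.056]), 3.9)
(array([212., 108.]), 0.9213, 0.7606, array([0.17 , 0.099]), 14.6)
(array([178.,  81.]), 0.9695, 1.05, array([0.184, 0.197]), -3.1)
t 12.18 p [0.4205 0.1187 0.2484] w 0.0854 F [ 0.2 -0.1 -0.2]
(0.424, 0.117, 0.25) shift [-0.0036 -0.0015 -0.0016] turn [ 0.0001  0.0001 -0.0024] rows>= 1 | shift if turned first [-0.0036 -0.0015 -0.0016]
(0.424, 0.117, 0.045) shift [0.    0.    0.205] turn [0. 0. 0.] rows>= 5 | shift if turned first [0.    0.    0.205]
```

>>> arm_command:
  rows:
    - [-0.0036, -0.0015, 0.035, 0, 0, 0, 100]
    - [0, 0, 0.035, 0, 0, 0, 100]
    - [0, 0, 0.035, 0, 0, 0, 100]
    - [0, 0, 0.035, 0, 0, 0, 100]
    - [0, 0, 0.03, 0, 0, 0, 100]
    - [0, 0, 0.02, 0, 0, 0, 100]
    - [0, 0, 0.013, 0, 0, 0, 100]
    - [0, 0, 0, 0, 0, 0, 0]
    - [0, 0, 0, 0, 0, 0, 0]
    - [0, 0, 0, 0, 0, 0, 0]
    - [0, 0, 0, 0, 0, 0, 0]
    - [0, 0, 0, 0, 0, 0, 0]
    - [0, 0, 0, 0, 0, 0, 0]
    - [0, 0, 0, 0, 0, 0, 0]
  grip_force: 40

```text
t: 13.35
position: [0.4244, 0.1171, 0.0459]
orientation: [0.034, 0.999, 0.0, 0.001]
contact_force: [-0.1, 0.8, -1.7]
width: 0.0577
```

>>> arm_command:
  rows:
    - [0, 0, -0.02, 0, 0, 0, 0]
    - [0, 0, -0.035, 0, 0, 0, 0]
    - [0, 0, -0.04, 0, 0, 0, 0]
    - [0, 0, -0.04, 0, 0, 0, 0]
    - [0, 0, -0.035, 0, 0, 0, 0]
    - [0, 0, -0.03, 0, 0, 0, 0]
    - [0, 0, 0, 0, 0, 0, 0]
    - [0, 0, 0, 0, 0, 0, 0]
    - [0, 0, 0, 0, 0, 0, 0]

```text
t: 14.1
position: [0.4234, 0.1168, 0.2448]
orientation: [0.034, 0.999, -0.0, -0.0]
contact_force: [-0.1, 0.5, -2.6]
width: 0.0577
```

Run:
```python
from h import *
F=[]
for i in range(4): bot.grab_frame("scene"); F.append(bot.read_state()["contact_force"][2])
print(np.round(F,1),np.mean(F))
im=bot.grab_frame("top"); print([l for l in lids(im)][:3])
u=np.array([np.cos(np.radians(-6.2)),np.sin(np.radians(-6.2))]); D=np.array([.632,-.070])
P=D-.08*u; q=quat(83.8)
plan((*P,.245,q),(*P,.147,q))
# push poses: tips behind tin, tilt 40 toward door. TCP positions
for d in(-.135,-.10,-.045): 
    print(d,(D+d*u).round(4))
```

```text
[-2.2 -1.2 -1.2 -1.3] -1.4892481490502054
[(array([253., 222.]), 0.5721, 0.1259, array([0.034, 0.056]), 2.1), (array([145., 181.]), 0.7697, 0.4489, array([0.118, 0.116]), 5.7), (array([ 43., 151.]), 0.8943, 0.8011, array([0.091, 0.149]), -4.8)]
t 14.35 p [0.4235 0.1168 0.2441] w 0.0576 F [ 0.1  0.6 -1.4]
(np.float64(0.5524679228822148), np.float64(-0.06136005154351818), 0.245) shift [-0.1409 -0.1689 -0.0012] turn [-0.0009 -0.0026  0.0394] rows>= 6 | shift if turned first [-0.1475 -0.1632 -0.0009]
(np.float64(0.5524679228822148), np.float64(-0.06136005154351818), 0.147) shift [0.    0.    0.098] turn [0. 0. 0.] rows>= 3 | shift if turned first [0.    0.    0.098]
-0.135 [ 0.4978 -0.0554]
-0.1 [ 0.5326 -0.0592]
-0.045 [ 0.5873 -0.0651]
```

Empty (0.15 kg). Set it on the shelf.

>>> arm_command:
  rows:
    - [-0.0142, -0.017, 0, 0, 0, 0, 0]
    - [-0.0142, -0.017, 0, 0, 0, 0.04, 0]
    - [-0.0142, -0.017, 0, 0, 0, 0, 0]
    - [-0.0142, -0.017, 0, 0, 0, 0, 0]
    - [-0.0142, -0.017, 0, 0, 0, 0, 0]
    - [-0.0142, -0.017, 0, 0, 0, 0, 0]
    - [-0.0142, -0.017, 0, 0, 0, 0, 0]
    - [-0.0142, -0.017, 0, 0, 0, 0, 0]
    - [-0.0142, -0.017, 0, 0, 0, 0, 0]
    - [-0.0142, -0.017, 0, 0, 0, 0, 0]
    - [0, 0, 0.03, 0, 0, 0, 0]
    - [0, 0, 0.03, 0, 0, 0, 0]
    - [0, 0, 0.02, 0, 0, 0, 0]
    - [0, 0, 0.01, 0, 0, 0, 0]
    - [0, 0, 0.005, 0, 0, 0, 0]
    - [0, 0, 0, 0, 0, 0, 0]

```text
t: 15.68
position: [0.5478, -0.0663, 0.1492]
orientation: [0.054, 0.999, 0.0, -0.001]
contact_force: [-0.1, -1.1, -1.0]
width: 0.0575
```

Run:
```python
from h import *
q=quat(83.8)
plan((.5515,-.0625,.1465,q))
cv2.imwrite("pics/s4.png",cv2.resize(bot.grab_frame("scene")[130:290,240:420],None,fx=3.3,fy=3.3)[:,:,::-1])
```

```text
t 15.68 p [ 0.5478 -0.0663  0.1492] w 0.0575 F [-0.1 -1.1 -1. ]
(0.5515, -0.0625, 0.1465) shift [-0.0032  0.0041  0.0027] turn [ 0.0001 -0.0022 -0.0005] rows>= 1 | shift if turned first [-0.0032  0.0041  0.0027]
```

View pics/s4.png

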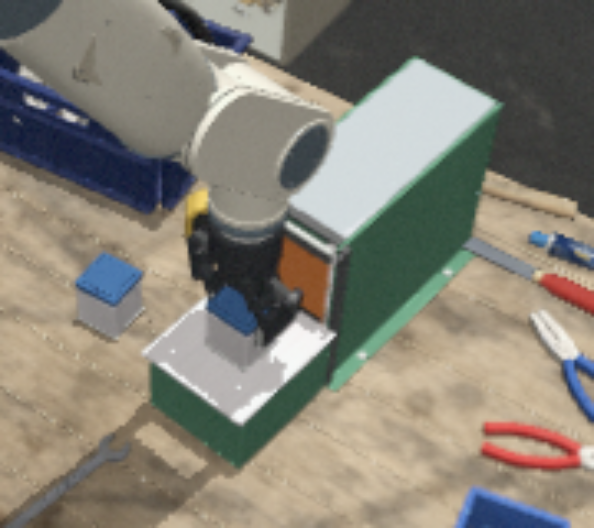

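>>> arm_command:
  rows:
    - [-0.0032, 0.0041, 0, 0, 0, 0, 0]
    - [0, 0, 0.002, 0, 0, 0, 0]
    - [0, 0, 0.001, 0, 0, 0, 0]
    - [0, 0, 0, 0, 0, 0, 90]
    - [0, 0, 0, 0, 0, 0, 90]
    - [0, 0, 0, 0, 0, 0, 90]
    - [0, 0, 0, 0, 0, 0, 90]
    - [0, 0, 0, 0, 0, 0, 90]
    - [0, 0, -0.02, 0, 0, 0, 90]
    - [0, 0, -0.035, 0, 0, 0, 90]
    - [0, 0, -0.035, 0, 0, 0, 90]
    - [0, 0, -0.03, 0, 0, 0, 90]
    - [0, 0, 0, 0, 0, 0, 0]

```text
t: 16.82
position: [0.5552, -0.0631, 0.2738]
orientation: [0.054, 0.999, -0.0, 0.005]
contact_force: [0.7, 0.4, -0.4]
width: 0.0663
```

```bash
cat >> h.py <<'E'
u=np.array([np.cos(np.radians(-6.2)),np.sin(np.radians(-6.2))]); D=np.array([.631,-.072])
def push_pose(dtip,ztip,tilt=35):
    q=quat(83.8,tilt,-6.2); t=np.array([*(D+dtip*u),ztip])-.019*q.apply([0,0,1]); return (*t,q)
E
python3 - <<'E'
from h import *
print([l for l in lids(bot.grab_frame("top"))][:3])
plan(push_pose(-.15,.23),push_pose(-.15,.135),push_pose(-.02,.135))
print(bot.read_state()["joint_pos"].round(2))
E
```

```text
[(array([254., 226.]), 0.5609, 0.1255, array([0.056, 0.056]), 2.1), (array([145., 180.]), 0.7697, 0.449, array([0.118, 0.116]), 5.7), (array([ 43., 151.]), 0.8942, 0.8011, array([0.091, 0.149]), -4.8)]
t 16.87 p [ 0.5539 -0.063   0.271 ] w 0.0595 F [ 0.1  1.1 -1.4]
(np.float64(0.4710431456290589), np.float64(-0.05462312481818925), np.float64(0.24556388884149086)) shift [ 0.0835 -0.0007  0.0248] turn [-4.000e-04 -6.036e-01 -6.000e-04] rows>= 5 | shift if turned first [ 0.0828 -0.0006 -0.027 ]
(np.float64(0.4710431456290589), np.float64(-0.05462312481818925), np.float64(0.15056388884149086)) shift [0.0545 0.     0.0778] turn [0. 0. 0.] rows>= 3 | shift if turned first [0.0545 0.     0.0778]
(np.float64(0.6002827709454599), np.float64(-0.06866304105997222), np.float64(0.15056388884149086)) shift [-0.1065 -0.      0.0746] turn [0. 0. 0.] rows>= 4 | shift if turned first [-0.1065 -0.      0.0746]
[-0.13  0.3   1.77 -0.    1.07 -1.6 ]
```

>>> arm_command:
  rows:
    - [0.028, 0, 0, 0, 0, 0, 0]
    - [0.028, 0, 0, 0, 0, 0, 0]
    - [0.0275, -0.0007, 0, 0, 0, 0, 0]
    - [0, 0, 0, 0, -0.1, 0, 0]
    - [0, 0, 0, 0, -0.1, 0, 0]
    - [0, 0, 0, 0, -0.1, 0, 0]
    - [0, 0, 0, 0, -0.1, 0, 0]
    - [0, 0, 0, 0, -0.1, 0, 0]
    - [0, 0, 0, 0, -0.1036, 0, 0]
    - [0, 0, 0, 0, 0, 0, 0]

```text
t: 17.7
position: [0.4643, -0.0537, 0.264]
orientation: [0.052, 0.954, -0.016, 0.295]
contact_force: [-1.1, 0.1, -1.7]
width: 0.0001
```

Run:
```python
from h import *
plan(push_pose(-.15,.135),push_pose(-.02,.135))
print(bot.read_state()["joint_pos"].round(2))
im=bot.grab_frame("top");print([l for l in lids(im,z=.174)][:3])
cv2.imwrite("pics/s5.png",cv2.resize(im[80:300,230:400],None,fx=2.6,fy=2.6)[:,:,::-1])
```

```text
t 17.7 p [ 0.4643 -0.0537  0.264 ] w 0.0001 F [-1.1  0.1 -1.7]
(np.float64(0.4710431456290589), np.float64(-0.05462312481818925), np.float64(0.15056388884149086)) shift [ 0.0584 -0.0002  0.0974] turn [-0.0004 -0.0106 -0.001 ] rows>= 3 | shift if turned first [ 0.0595 -0.0002  0.0968]
(np.float64(0.6002827709454599), np.float64(-0.06866304105997222), np.float64(0.15056388884149086)) shift [-0.1065 -0.      0.0746] turn [0. 0. 0.] rows>= 4 | shift if turned first [-0.1065 -0.      0.0746]
[-0.16 -0.01  2.3   0.11  0.25 -1.72]
[(array([254., 226.]), 0.5415, 0.121, array([0.053, 0.052]), 2.2), (array([315., 215.]), 0.554, -0.0605, array([0.056, 0.054]), -6.2), (array([145., 181.]), 0.7343, 0.4196, array([0.109, 0.107]), 5.7)]
```

View pics/s5.png

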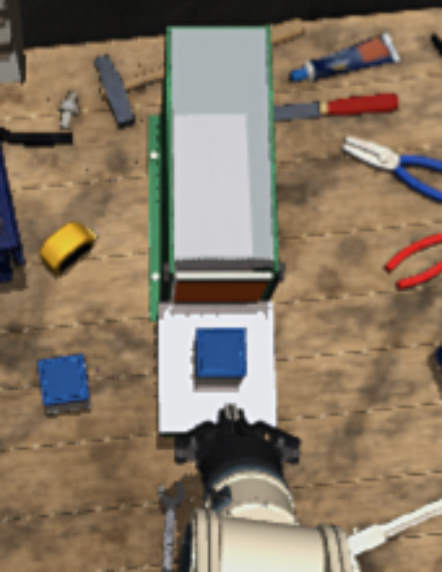

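The tin stands square on the shelf and the fingers are behind it. Joint 5 is near its limit, so I'll descend with less tilt and restore it while pushing.

>>> arm_command:
  rows:
    - [0, 0, 0, 0, 0.1, 0, 0]
    - [0, 0, 0, 0, 0.1, 0, 0]
    - [0, 0, 0, 0, 0.06, 0, 0]
    - [0, 0, 0, 0, 0, 0, 0]

```text
t: 18.08
position: [0.4722, -0.055, 0.2691]
orientation: [0.054, 0.984, -0.01, 0.17]
contact_force: [1.5, -0.1, 0.1]
width: 0.0002
```

Run:
```python
from h import *
plan(push_pose(-.145,.138,20),push_pose(-.10,.138,20),push_pose(-.02,.138,33))
print(bot.read_state()["joint_pos"].round(2))
```

```text
t 18.08 p [ 0.4722 -0.055   0.2691] w 0.0002 F [ 1.5 -0.1  0.1]
(np.float64(0.48038773677549623), np.float64(-0.05563827227539126), np.float64(0.15585415979493228)) shift [0.0303 0.0003 0.1094] turn [-0.001  -0.0066 -0.0006] rows>= 3 | shift if turned first [0.031  0.0002 0.1092]
(np.float64(0.5251245301542503), np.float64(-0.06049824328216229), np.float64(0.15585415979493228)) shift [-0.0423 -0.      0.0154] turn [0. 0. 0.] rows>= 2 | shift if turned first [-0.0423 -0.      0.0154]
(np.float64(0.600829365708688), np.float64(-0.06872242025327406), np.float64(0.15393474079096306)) shift [-0.0709 -0.      0.0278] turn [ 0.     -0.2269 -0.    ] rows>= 2 | shift if turned first [-0.0628 -0.      0.0431]
[-0.15  0.05  2.13  0.02  0.62 -1.63]
```

>>> arm_command:
  rows:
    - [0.0075, 0, 0.027, 0, 0, 0, 0]
    - [0.0075, 0, 0.027, 0, 0, 0, 0]
    - [0.0075, 0, 0.027, 0, 0, 0, 0]
    - [0.0075, 0, 0.028, 0, 0, 0, 0]
    - [0, 0, 0, 0, 0, 0, 0]
    - [0, 0, 0, 0, 0, 0, 0]

```text
t: 18.58
position: [0.4761, -0.0551, 0.1531]
orientation: [0.054, 0.984, -0.009, 0.168]
contact_force: [-0.3, -0.2, 0.4]
width: -0.0002
```

Run:
```python
from h import *
plan(push_pose(-.10,.138,20),push_pose(-.02,.138,33))
print(bot.read_state()["joint_pos"].round(2))
```

```text
t 18.58 p [ 0.4761 -0.0551  0.1531] w -0.0002 F [-0.3 -0.2  0.4]
(np.float64(0.5251245301542503), np.float64(-0.06049824328216229), np.float64(0.15585415979493228)) shift [-0.0474 -0.0001  0.0138] turn [-0.0001 -0.0105 -0.0007] rows>= 2 | shift if turned first [-0.0473 -0.0001  0.0143]
(np.float64(0.600829365708688), np.float64(-0.06872242025327406), np.float64(0.15393474079096306)) shift [-0.0709 -0.      0.0278] turn [ 0.     -0.2269 -0.    ] rows>= 2 | shift if turned first [-0.0628 -0.      0.0431]
[-0.15  0.28  2.22  0.04  0.31 -1.65]
```

>>> arm_command:
  rows:
    - [-0.0119, 0, 0.0036, 0, 0, 0, 0]
    - [-0.0119, 0, 0.0036, 0, 0, 0, 0]
    - [-0.0119, 0, 0.0036, 0, 0, 0, 0]
    - [-0.0119, 0, 0.0036, 0, 0, 0, 0]
    - [-0.0092, 0, 0.0039, 0, -0.0284, 0, 0]
    - [-0.0092, 0, 0.0039, 0, -0.0284, 0, 0]
    - [-0.0092, 0, 0.0039, 0, -0.0284, 0, 0]
    - [-0.0092, 0, 0.0039, 0, -0.0284, 0, 0]
    - [-0.0086, 0, 0.005, 0, -0.0284, 0, 0]
    - [-0.0086, 0, 0.005, 0, -0.0284, 0, 0]
    - [-0.0086, 0, 0.005, 0, -0.0284, 0, 0]
    - [-0.0086, 0, 0.005, 0, -0.0284, 0, 0]
    - [0, 0, 0, 0, 0, 0, 0]
    - [0, 0, 0, 0, 0, 0, 0]

```text
t: 19.75
position: [0.6093, -0.0703, 0.1635]
orientation: [0.052, 0.959, -0.014, 0.277]
contact_force: [-0.4, 0.2, -0.7]
width: -0.0
```

Run:
```python
from h import *
plan(push_pose(-.02,.138,33),push_pose(-.0,.138,35))
print(bot.read_state()["joint_pos"].round(2))
im=bot.grab_frame("top");print([l for l in lids(im,z=.174)][:3])
s=bot.grab_frame("scene")
cv2.imwrite("pics/s6.png",np.hstack([cv2.resize(im[150:260,260:370],(400,400)),cv2.resize(s[150:280,270:400],(400,400))])[:,:,::-1])
```

```text
t 19.75 p [ 0.6093 -0.0703  0.1635] w -0.0 F [-0.4  0.2 -0.7]
(np.float64(0.600829365708688), np.float64(-0.06872242025327406), np.float64(0.15393474079096306)) shift [0.0124 0.0006 0.0035] turn [ 0.0018 -0.013  -0.0006] rows>= 1 | shift if turned first [0.0124 0.0006 0.0034]
(np.float64(0.6201657902249063), np.float64(-0.07082302817409267), np.float64(0.15356388884149086)) shift [-0.0161  0.      0.0109] turn [-0.     -0.0349 -0.    ] rows>= 1 | shift if turned first [-0.0157  0.      0.0115]
[-0.14  0.41  2.07  0.19  0.11 -1.79]
[(array([254., 226.]), 0.5415, 0.121, array([0.053, 0.052]), 2.2), (array([145., 180.]), 0.7345, 0.4197, array([0.109, 0.107]), 6.1), (array([ 43., 151.]), 0.8493, 0.7446, array([0.084, 0.138]), -4.8)]
```

View pics/s6.png

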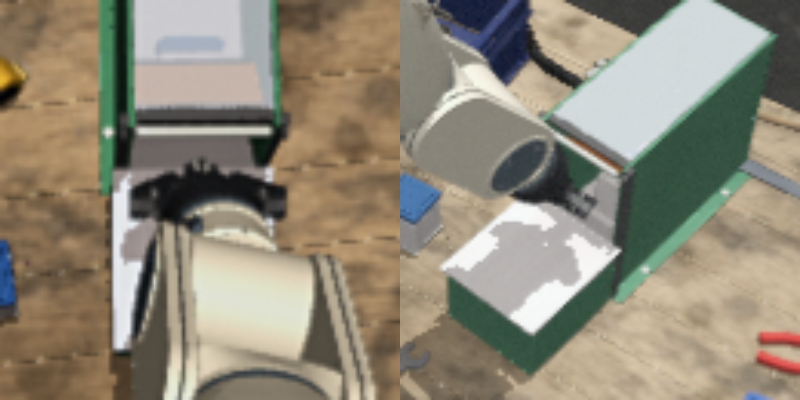

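The tin has gone in, with the fingers still in the doorway. Retract and check the flap.

>>> arm_command:
  rows:
    - [0.0168, 0, -0.0109, 0, 0.03, 0, 0]
    - [0.0168, 0, -0.0109, 0, 0.05, 0, 0]
    - [0.017, 0, -0.01, 0, 0.05, 0, 0]
    - [0.018, 0, -0.009, 0, 0.05, 0, 0]
    - [0.018, 0, -0.009, 0, 0.05, 0, 0]
    - [0, 0, -0.03, 0, 0.05, 0, 0]
    - [0, 0, -0.03, 0, 0.1, 0, 0]
    - [0, 0, -0.03, 0, 0.1, 0, 0]
    - [0, 0, -0.03, 0, 0.1, 0, 100]
    - [0, 0, 0, 0, 0, 0, 100]
    - [0, 0, 0, 0, 0, 0, 100]

```text
t: 20.77
position: [0.4852, -0.0572, 0.2803]
orientation: [0.054, 0.999, 0.001, -0.001]
contact_force: [-0.5, -0.8, -0.2]
width: 0.0357
```

Run:
```python
from h import *
im=bot.grab_frame("top");s=bot.grab_frame("scene")
print([l for l in lids(im)][:4]);print(lids(s,"scene"))
cv2.imwrite("pics/s7.png",np.hstack([cv2.resize(im[80:260,250:430],(400,400)),cv2.resize(s[140:290,250:400],(400,400))])[:,:,::-1])
q=quat(92.5)
plan((.559,.1235,.265,q),(.559,.1235,.045,q))
print(bot.read_state()["joint_pos"].round(2))
```

```text
[(array([254., 226.]), 0.5608, 0.1255, array([0.057, 0.056]), 2.2), (array([145., 181.]), 0.7683, 0.4489, array([0.115, 0.116]), 6.1), (array([ 43., 151.]), 0.8942, 0.8011, array([0.091, 0.149]), -4.8)]
[(array([272., 214.]), 0.5576, 0.1212, array([0.057, 0.056]), 3.9), (array([183.,  78.]), 0.9979, 1.0491, array([0.184, 0.139]), -4.6)]
t 20.87 p [ 0.4828 -0.0568  0.2775] w 0.0505 F [-0.2 -0.1 -0.5]
(0.559, 0.1235, 0.265) shift [-0.0565  0.1875  0.0124] turn [ 0.0022 -0.0079 -0.1513] rows>= 5 | shift if turned first [-0.084   0.1768  0.0125]
(0.559, 0.1235, 0.045) shift [0.   0.   0.22] turn [0. 0. 0.] rows>= 6 | shift if turned first [0.   0.   0.22]
[-0.14  0.19  1.9   0.    1.06 -1.61]
```

View pics/s7.png

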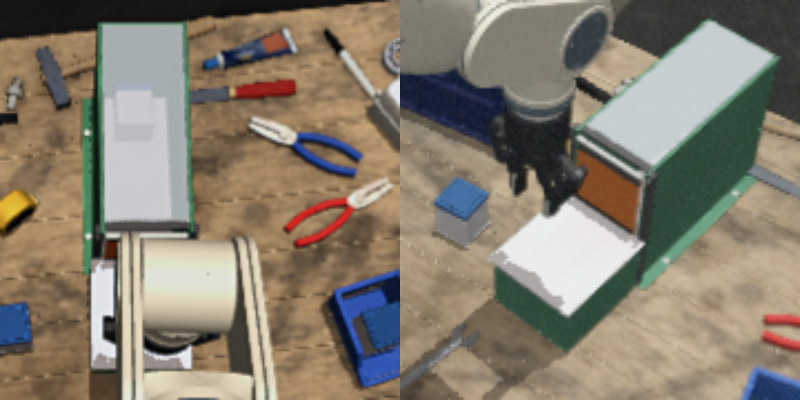

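The flap is shut and the tin lies at the back inside. Last tin at about (0.559, 0.1235).

>>> arm_command:
  rows:
    - [-0.0081, 0.0268, 0, 0, 0, -0.05, 100]
    - [-0.0081, 0.0268, 0, 0, 0, -0.05, 100]
    - [-0.009, 0.0265, 0, 0, 0, -0.05, 100]
    - [-0.012, 0.0253, 0, 0, 0, 0, 100]
    - [-0.012, 0.0253, 0, 0, 0, 0, 100]
    - [-0.012, 0.0253, 0, 0, 0, 0, 100]
    - [-0.012, 0.0253, 0, 0, 0, 0, 100]
    - [0, 0, 0, 0, 0, 0, 100]
    - [0, 0, 0, 0, 0, 0, 100]

```text
t: 21.62
position: [0.556, 0.1255, 0.2764]
orientation: [-0.022, 1.0, 0.001, -0.005]
contact_force: [-1.1, 0.3, 0.1]
width: 0.0856
```

Run:
```python
from h import *
print(lids(bot.grab_frame("scene"),"scene")[:3])
q=quat(92.5); plan((.559,.1235,.265,q),(.559,.1235,.045,q))
```

```text
[(array([272., 214.]), 0.5576, 0.1212, array([0.057, 0.056]), 3.9)]
t 21.67 p [0.5558 0.1247 0.2766] w 0.0855 F [ 0.2 -0.5 -1. ]
(0.559, 0.1235, 0.265) shift [-0.0033 -0.0013  0.0116] turn [ 0.0022 -0.0101 -0.0001] rows>= 1 | shift if turned first [-0.0031 -0.0013  0.0116]
(0.559, 0.1235, 0.045) shift [0.   0.   0.22] turn [0. 0. 0.] rows>= 6 | shift if turned first [0.   0.   0.22]
```

>>> arm_command:
  rows:
    - [-0.0033, -0.0013, 0.0116, 0.0022, -0.0101, 0, 100]
    - [0, 0, 0.035, 0, 0, 0, 100]
    - [0, 0, 0.035, 0, 0, 0, 100]
    - [0, 0, 0.035, 0, 0, 0, 100]
    - [0, 0, 0.035, 0, 0, 0, 100]
    - [0, 0, 0.035, 0, 0, 0, 100]
    - [0, 0, 0.027, 0, 0, 0, 100]
    - [0, 0, 0.018, 0, 0, 0, 100]
    - [0, 0, 0, 0, 0, 0, 0]
    - [0, 0, 0, 0, 0, 0, 0]
    - [0, 0, 0, 0, 0, 0, 0]
    - [0, 0, 0, 0, 0, 0, 0]
    - [0, 0, 0, 0, 0, 0, 0]
    - [0, 0, 0, 0, 0, 0, 0]
    - [0, 0, 0, 0, 0, 0, 0]

```text
t: 22.92
position: [0.5615, 0.1239, 0.0475]
orientation: [-0.021, 1.0, 0.001, 0.002]
contact_force: [-0.0, 0.1, -1.7]
width: 0.0576
```

>>> arm_command:
  rows:
    - [0, 0, -0.02, 0, 0, 0, 0]
    - [0, 0, -0.035, 0, 0, 0, 0]
    - [0, 0, -0.04, 0, 0, 0, 0]
    - [0, 0, -0.04, 0, 0, 0, 0]
    - [0, 0, -0.035, 0, 0, 0, 0]
    - [0, 0, -0.03, 0, 0, 0, 0]
    - [0, 0, 0, 0, 0, 0, 0]
    - [0, 0, 0, 0, 0, 0, 0]
    - [0, 0, 0, 0, 0, 0, 0]

```text
t: 23.67
position: [0.5598, 0.1235, 0.2461]
orientation: [-0.021, 1.0, 0.0, 0.001]
contact_force: [-0.3, 0.4, -2.5]
width: 0.0577
```

Run:
```python
from h import *
F=[]
for i in range(4): bot.grab_frame("top"); F.append(bot.read_state()["contact_force"][2])
print(np.round(F,1),np.mean(F))
q=quat(83.8)
plan((.551,-.063,.245,q),(.551,-.063,.147,q))
```

```text
[-2.1 -2.1 -1.4 -1.4] -1.7411340000899354
t 23.87 p [0.5596 0.1235 0.245 ] w 0.0576 F [-0.3  0.7 -1.4]
(0.551, -0.063, 0.245) shift [ 1.66e-02 -1.86e-01 -1.00e-04] turn [ 0.0003 -0.0003  0.1507] rows>= 5 | shift if turned first [-0.0115 -0.1863 -0.    ]
(0.551, -0.063, 0.147) shift [0.    0.    0.098] turn [0. 0. 0.] rows>= 3 | shift if turned first [0.    0.    0.098]
```

Empty (0.18 kg). To the shelf.

>>> arm_command:
  rows:
    - [0.0021, -0.0232, 0, 0, 0, 0, 0]
    - [0.0021, -0.0232, 0, 0, 0, 0, 0]
    - [0.0021, -0.0232, 0, 0, 0, 0, 0]
    - [0.0021, -0.0232, 0, 0, 0, 0, 0]
    - [0.0021, -0.0232, 0, 0, 0, 0, 0]
    - [0.0021, -0.0232, 0, 0, 0, 0, 0]
    - [0.0021, -0.0232, 0, 0, 0, 0, 0]
    - [0.0021, -0.0232, 0, 0, 0, 0, 0]
    - [0, 0, 0, 0, 0, 0.05, 0]
    - [0, 0, 0.02, 0, 0, 0.05, 0]
    - [0, 0, 0.025, 0, 0, 0.05, 0]
    - [0, 0, 0.025, 0, 0, 0, 0]
    - [0, 0, 0.015, 0, 0, 0, 0]
    - [0, 0, 0.008, 0, 0, 0, 0]
    - [0, 0, 0, 0, 0, 0, 0]
    - [0, 0, 0, 0, 0, 0, 0]

```text
t: 25.2
position: [0.5518, -0.0624, 0.1531]
orientation: [0.054, 0.999, 0.001, 0.001]
contact_force: [0.8, 0.5, -2.6]
width: 0.0578
```

Run:
```python
from h import *
plan((.5515,-.0625,.148,quat(83.8)))
```

```text
t 25.2 p [ 0.5518 -0.0624  0.1531] w 0.0578 F [ 0.8  0.5 -2.6]
(0.5515, -0.0625, 0.148) shift [ 0.0003 -0.0001  0.0051] turn [0.0013 0.0016 0.0007] rows>= 1 | shift if turned first [ 0.0003 -0.0001  0.0051]
```

>>> arm_command:
  rows:
    - [0, 0, 0.003, 0, 0, 0, 0]
    - [0, 0, 0.0025, 0, 0, 0, 0]
    - [0, 0, 0, 0, 0, 0, 0]
    - [0, 0, 0, 0, 0, 0, 90]
    - [0, 0, 0, 0, 0, 0, 90]
    - [0, 0, 0, 0, 0, 0, 90]
    - [0, 0, 0, 0, 0, 0, 90]
    - [0, 0, 0, 0, 0, 0, 90]
    - [0, 0, -0.02, 0, 0, 0, 90]
    - [0, 0, -0.035, 0, 0, 0, 90]
    - [0, 0, -0.035, 0, 0, 0, 90]
    - [0, 0, -0.03, 0, 0, 0, 90]
    - [0.028, 0, 0, 0, 0, 0, 0]
    - [0.028, 0, 0, 0, 0, 0, 0]
    - [0.02, 0, 0, 0, 0, 0, 0]
    - [0, 0, 0, 0, -0.1, 0, 0]
    - [0, 0, 0, 0, -0.1, 0, 0]
    - [0, 0, 0, 0, -0.1, 0, 0]
    - [0, 0, 0, 0, -0.05, 0, 0]
    - [0, 0, 0, 0, 0, 0, 0]

```text
t: 26.87
position: [0.4736, -0.0541, 0.2672]
orientation: [0.053, 0.983, -0.009, 0.175]
contact_force: [-0.0, -0.2, -0.5]
width: 0.0002
```

Run:
```python
from h import *
plan(push_pose(-.145,.138,20),push_pose(-.10,.138,20),push_pose(-.02,.138,26))
print(lids(bot.grab_frame("top"),z=.174)[:3],bot.read_state()["joint_pos"].round(2))
```

```text
t 26.87 p [ 0.4736 -0.0541  0.2672] w 0.0002 F [-0.  -0.2 -0.5]
(np.float64(0.48038773677549623), np.float64(-0.05563827227539126), np.float64(0.15585415979493228)) shift [ 0.032  -0.001   0.1068] turn [0.0014 0.0035 0.    ] rows>= 3 | shift if turned first [ 0.0316 -0.0008  0.107 ]
(np.float64(0.5251245301542503), np.float64(-0.06049824328216229), np.float64(0.15585415979493228)) shift [-0.0423 -0.      0.0154] turn [0. 0. 0.] rows>= 2 | shift if turned first [-0.0423 -0.      0.0154]
(np.float64(0.6028366458555514), np.float64(-0.06894048065902626), np.float64(0.1550770868796842)) shift [-0.0732 -0.      0.0275] turn [ 0.     -0.1047 -0.    ] rows>= 2 | shift if turned first [-0.0699 -0.      0.035 ]
[(array([315., 216.]), 0.5525, -0.0602, array([0.056, 0.051]), -6.3), (array([145., 181.]), 0.7343, 0.4195, array([0.109, 0.107]), 5.7), (array([ 43., 151.]), 0.8493, 0.7446, array([0.084, 0.138]), -4.8)] [-0.15  0.05  2.13  0.03  0.61 -1.63]
```

>>> arm_command:
  rows:
    - [0.008, -0.0002, 0.0267, 0, 0, 0, 0]
    - [0.008, -0.0002, 0.0267, 0, 0, 0, 0]
    - [0.008, -0.0002, 0.0267, 0, 0, 0, 0]
    - [0.008, -0.0002, 0.0267, 0, 0, 0, 0]
    - [0, 0, 0, 0, 0, 0, 0]
    - [0, 0, 0, 0, 0, 0, 0]
    - [-0.011, 0, 0.0039, 0, 0, 0, 0]
    - [-0.011, 0, 0.0039, 0, 0, 0, 0]
    - [-0.011, 0, 0.0039, 0, 0, 0, 0]
    - [-0.011, 0, 0.0039, 0, 0, 0, 0]

```text
t: 27.75
position: [0.5317, -0.0611, 0.1588]
orientation: [0.053, 0.983, -0.009, 0.177]
contact_force: [-1.5, -0.3, 1.5]
width: 0.0001
```

Run:
```python
from h import *
plan(push_pose(-.02,.138,25))
print(bot.read_state()["joint_pos"].round(2))
```

```text
t 27.75 p [ 0.5317 -0.0611  0.1588] w 0.0001 F [-1.5 -0.3  1.5]
(np.float64(0.6031342000268191), np.float64(-0.06897280538630524), np.float64(0.15521984795369637)) shift [-0.0661 -0.0002  0.0284] turn [ 0.0013 -0.0806  0.0002] rows>= 2 | shift if turned first [-0.0636 -0.0001  0.0337]
[-0.14  0.33  2.11  0.04  0.34 -1.64]
```

>>> arm_command:
  rows:
    - [-0.0095, 0, 0.0041, 0, -0.0115, 0, 0]
    - [-0.0095, 0, 0.0041, 0, -0.0115, 0, 0]
    - [-0.0095, 0, 0.0041, 0, -0.0115, 0, 0]
    - [-0.0095, 0, 0.0041, 0, -0.0115, 0, 0]
    - [-0.0095, 0, 0.0041, 0, -0.0115, 0, 0]
    - [-0.0095, 0, 0.0041, 0, -0.0115, 0, 0]
    - [-0.0095, 0, 0.0041, 0, -0.0115, 0, 0]
    - [0, 0, 0, 0, 0, 0, 0]
    - [0, 0, 0, 0, 0, 0, 0]
    - [0, 0, 0, 0, 0, 0, 0]

```text
t: 28.58
position: [0.6008, -0.0685, 0.1554]
orientation: [0.053, 0.975, -0.011, 0.214]
contact_force: [0.0, -0.4, 0.1]
width: -0.0001
```

Run:
```python
from h import *
plan(push_pose(-.005,.138,25))
print(bot.read_state()["joint_pos"].round(2))
im=bot.grab_frame("top");s=bot.grab_frame("scene")
print(lids(im,z=.174)[:3])
cv2.imwrite("pics/s8.png",np.hstack([cv2.resize(im[80:260,250:430],(400,400)),cv2.resize(s[150:280,270:400],(400,400))])[:,:,::-1])
```

```text
t 28.58 p [ 0.6008 -0.0685  0.1554] w -0.0001 F [ 0.  -0.4  0.1]
(np.float64(0.6180464644864039), np.float64(-0.07059279572189557), np.float64(0.15521984795369637)) shift [-0.0157 -0.0002  0.0074] turn [ 0.0014 -0.0038  0.    ] rows>= 1 | shift if turned first [-0.0156 -0.0002  0.0075]
[-0.14  0.41  2.01  0.05  0.28 -1.65]
[(array([156., 181.]), 0.7195, 0.39, array([0.075, 0.054]), 2.8), (array([ 43., 151.]), 0.8492, 0.7446, array([0.084, 0.138]), -4.8)]
```

View pics/s8.png

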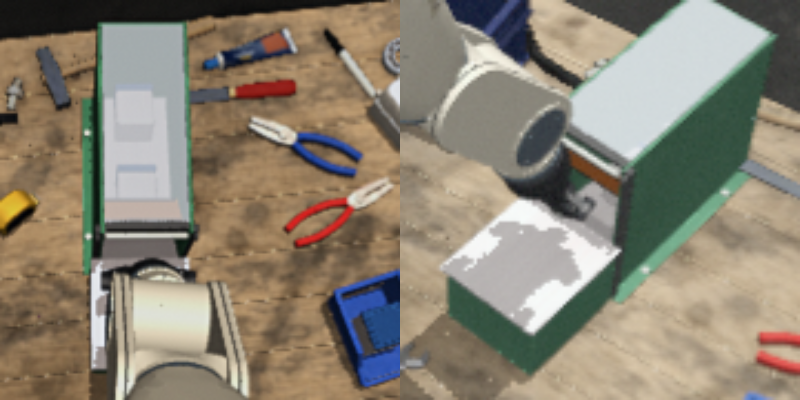

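The second tin is sliding down inside. Retract well clear.

>>> arm_command:
  rows:
    - [0.018, 0, -0.0085, 0, 0.03, 0, 0]
    - [0.018, 0, -0.008, 0, 0.03, 0, 0]
    - [0.018, 0, -0.008, 0, 0.04, 0, 0]
    - [0.018, 0, -0.008, 0, 0.04, 0, 0]
    - [0.018, 0, -0.007, 0, 0.05, 0, 0]
    - [0, 0, -0.03, 0, 0.05, 0, 0]
    - [0, 0, -0.03, 0, 0.1, 0, 0]
    - [0, 0, -0.03, 0, 0.09, 0, 0]
    - [0, 0, -0.03, 0, 0, 0, 0]
    - [0, 0.03, 0, 0, 0, 0, 0]
    - [0, 0.035, 0, 0, 0, 0, 0]
    - [0, 0.035, 0, 0, 0, 0, 0]
    - [0, 0.035, 0, 0, 0, 0, 0]
    - [0, 0.035, 0, 0, 0, 0, 0]
    - [0, 0.035, 0, 0, 0, 0, 0]
    - [0, 0, 0, 0, 0, 0, 0]
    - [0, 0, 0, 0, 0, 0, 0]
    - [0, 0, 0, 0, 0, 0, 0]

```text
t: 30.18
position: [0.5093, 0.1471, 0.2767]
orientation: [0.053, 0.999, 0.0, 0.004]
contact_force: [0.3, 0.3, -0.5]
width: -0.0
```

Run:
```python
from h import *
im=bot.grab_frame("top");s=bot.grab_frame("scene")
print(lids(im)[:4],lids(s,"scene")[:3],bot.read_state()["position"])
cv2.imwrite("pics/s9.png",np.hstack([cv2.resize(im[80:260,280:460],(400,400)),cv2.resize(s[150:330,270:450],(400,400))])[:,:,::-1])
```

```text
[(array([144., 181.]), 0.7682, 0.4506, array([0.115, 0.113]), 6.2), (array([ 43., 151.]), 0.8945, 0.8008, array([0.09 , 0.149]), -5.3)] [(array([187.,  76.]), 1.0295, 1.0468, array([0.184, 0.077]), -2.8)] [0.5094957  0.14628616 0.27680391]
```

View pics/s9.png

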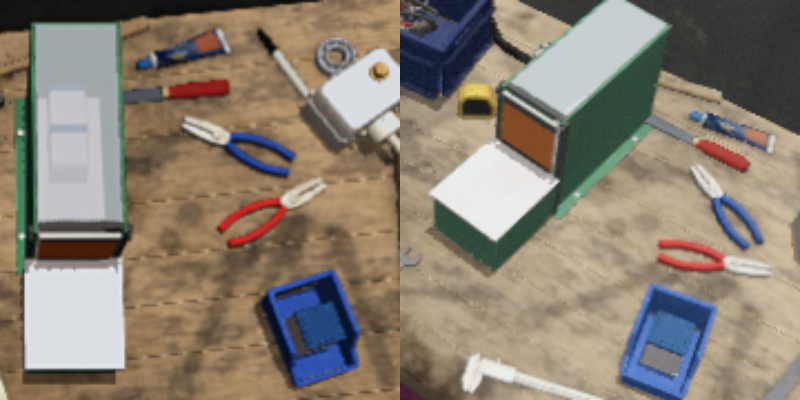

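The flap hangs shut, both empty tins are inside, the loaded tin stands in the bin, and no other blue-lidded tin is left on the bench.

```bash
python3 -c "
from plant import bot
print(bot.close_job())"
```

```text
the job is handed in; nothing more can be done
None
```

The job is done and handed in at about 30 s on the robot clock; the hand-in gives no verdict.

- **Tins found:** there were three blue-lidded tins on the bench. By lifting, they weighed about 0.62 kg (loaded), 0.15 kg and 0.18 kg (both empty).
- **Placing:** the loaded tin went into the blue bin first. Each empty tin was then set on the shelf and pushed through the orange flap.
- **Last checks:** the final pictures show the loaded tin standing inside the bin and both empty tins lying inside the box behind the closed flap. The shelf is empty, the arm is clear, and no blue-lidded tins are left on the bench. I did not move the tools or the yellow and purple look-alikes. The final close-up showed the pliers and tape measure in place but did not cover the screwdriver or the look-alikes.
- **Disagreements:** the two cameras differed by about 4 mm on tin positions, so I used values in between. In the first push, joint 5 came to about its lower limit of 0.11 rad (that is the reading rounded to 0.01). I pushed the second tin with less tilt.

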